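# Autosampler seal change: sort the parts, draw the piston to its mark

### The job

The autosampler's valve is being stripped for a seal change: first sort the parts already taken off, both brass thumb nuts into the bare steel tray and the white bush into the blue tray, leaving the piston seated in its block meanwhile. Then take the piston by its black head and draw it straight up, without forcing it sideways or pulling it out of the bore, until the whole blue band shows above the block but none of the red band below it, and finish while still holding it upright and still there, with your hand alone carrying it. Leave everything else on the bench where it is.

Things in the scene. Friction and masses are not known exactly. Their poses are not given: they have to be found in the camera images.
- valve_block: fixed aluminium block, 64 x 64 mm, 90 mm high, on a steel foot plate 110 (x) x 100 (y) x 8 mm; small fittings on two sides, up to 30 mm out of the face, below 65 mm height; origin at the centre of the underside, on the table, z up. A vertical blind bore, 17.5 mm wide and 80 mm deep, opens in the middle of its top
- bore_mouth (a point): centre of the bore's mouth, in the block's top face, 90 mm above the table; z up
- piston: loose steel rod, 16 mm thick, with a black round head 26 mm wide, 32 mm tall; 124 mm long in all, about 190 g. Origin at its foot (lower end), z towards the head. At first the foot stands on the bore floor, the head 12 to 44 mm above the block. Blue band 47 to 61 mm, red band 19 to 33 mm above the foot, both hidden at first. Falls back if let go, binds if drawn askew
- head_mid (a point): middle of the piston's black head, on its axis, 108 mm above the foot: a good place to grip
- blue_lower_edge (a point): point on the piston's axis at the lower edge of the blue band, 47 mm above the foot; comes level with the bore's mouth when the piston is drawn 33 mm
- red_upper_edge (a point): point on the piston's axis at the upper edge of the red band, 33 mm above the foot; comes level with the bore's mouth when the piston is drawn 47 mm
- nut1: loose brass thumb nut standing upright: round knurled foot 40 mm across and 22 mm high, above it a neck 28 mm across up to 34 mm height, dark hole on top; 140 g or so; origin at the centre of its underside, z up
- nut2: loose brass thumb nut standing upright: round knurled foot 40 mm across and 22 mm high, above it a neck 28 mm across up to 34 mm height, dark hole on top; 140 g or so; origin at the centre of its underside, z up
- bush: loose white plastic bush standing upright: flange 42 mm across and 8 mm high, above it a plain barrel 32 mm across up to 40 mm height, black hole on top; 60 g or so; origin at the centre of its underside, z up
- bush_mid (a point): middle of the bush, on its axis, 20 mm above its underside
- steel_tray: bare steel tray for the brass nuts: fixed, open rectangular tray, 110 (its x) by 130 (its y) mm outside, 35 mm high, walls and floor about 4 mm thick; origin at the centre of its underside, on the table, z up
- blue_tray: blue plastic tray for the white bush: fixed, open rectangular tray, 110 (its x) by 130 (its y) mm outside, 35 mm high, walls and floor about 4 mm thick; origin at the centre of its underside, on the table, z up
- nut1_mid (a point): middle of nut1, on its axis, 17 mm above its underside
- nut2_mid (a point): middle of nut2, on its axis, 17 mm above its underside
- well_plate: white well plate, 85 x 127 x 14 mm; a bystander, not to be moved; origin at the centre of its underside
- vial_rack: green rack of small vials, 50 x 120 mm, 53 mm high; a bystander, not to be moved; origin at the centre of its underside
- amber_bottle: amber bottle with a white cap, 60 mm wide, 120 mm high; a bystander, not to be moved; origin at the centre of its underside
- tweezers: steel tweezers lying flat, about 125 mm long along its x, 6 mm thick; a bystander, not to be moved; origin at the centre of its underside
- screwdriver: screwdriver lying flat along its x; a bystander, not to be moved; origin at the centre of its underside
- marker: white marker pen with a blue cap lying along its x, 125 mm long, 15 mm thick; a bystander, not to be moved; origin at the centre of its underside
Mind the look-alikes: they are no part of the job. Leave any pink look-alike of the nut2 alone. There is more than one size of the steel_tray; the one meant has the size given above.

How it is judged (in metres and radians):
On the way, in this order (a step that is already met when the one before it is completed fails the run):
1. both nuts let go in the steel tray and the bush in the blue tray, the piston still seated (x of nut1_mid in the frame of steel_tray between -0.05 and 0.05 m and y of nut1_mid in the frame of steel_tray between -0.06 and 0.06 m and z of each of nut1_mid, nut2_mid in the frame of steel_tray below 0.045 m and linear speed of each of nut1, nut2, bush below 0.03 m/s and x of nut2_mid in the frame of steel_tray between -0.05 and 0.05 m and y of nut2_mid in the frame of steel_tray between -0.06 and 0.06 m and x of bush_mid in the frame of blue_tray between -0.05 and 0.05 m and y of bush_mid in the frame of blue_tray between -0.06 and 0.06 m and z of bush_mid in the frame of blue_tray below 0.045 m and contact force between the fingers and nut1 below 0.1 N and contact force between the fingers and nut2 below 0.1 N and contact force between the fingers and bush below 0.1 N and z of piston in the frame of bore_mouth below -0.07 m), for 0.2 s.
2. the piston held by the fingers with the whole blue band out of the bore and the red band still in it (z of blue_lower_edge in the frame of bore_mouth above -0.001 m and z of red_upper_edge in the frame of bore_mouth below 0.001 m and horizontal distance between piston and bore_mouth below 0.005 m and angle between piston's own z axis and vertical below 0.06 rad and contact force between the fingers and piston above 2 N and contact force between piston and valve_block below 15 N and linear speed of piston below 0.01 m/s), for 0.2 s.
At the end, for the whole second after the job is handed in: Both nuts lie at rest in the steel tray, the bush in the blue one (middle under 45 mm up); the fingers hold the piston still (over 2 N; block under 15 N on it), drawn 33 to 47 mm (1 mm grace): blue band out, red hidden; foot within 5 mm of the bore axis, tilt below 0.06 rad (all of step 2 and x of nut1_mid in the frame of steel_tray between -0.05 and 0.05 m and y of nut1_mid in the frame of steel_tray between -0.06 and 0.06 m and z of each of nut1_mid, nut2_mid in the frame of steel_tray below 0.045 m and linear speed of each of nut1, nut2, bush below 0.03 m/s and x of nut2_mid in the frame of steel_tray between -0.05 and 0.05 m and y of nut2_mid in the frame of steel_tray between -0.06 and 0.06 m and x of bush_mid in the frame of blue_tray between -0.05 and 0.05 m and y of bush_mid in the frame of blue_tray between -0.06 and 0.06 m and z of bush_mid in the frame of blue_tray below 0.045 m); the arm keeps its last pose, push and grip.
It fails at once if a bystander moved more than 40 mm (distance of any of well_plate, vial_rack, amber_bottle, tweezers, screwdriver, marker from where it was at the start of the episode above 0.04 m).
It fails at once if the piston pulled right out of the bore (z of piston in the frame of bore_mouth above 0 m).
It fails at once if the piston forced against the block with more than 40 N (contact force between piston and valve_block above 40 N).
It also fails if it takes over 64 s, if anything falls off the work surface, if the arm or the gripper's body presses on something with over 40 N, if the wrist force passes 120 N, or if a joint passes its speed limit or range.

### The arm

A 7-joint arm with a two-finger parallel gripper is mounted at the origin on the work surface. World frame = base frame: x ahead of the robot, y to its left, z up, the work surface at z = 0. Lengths are in mm, angles in rad, forces in N, time in s.
With the tool pointing down it reaches from about 400 to 875 mm from the base axis. Payload 4.4 kg.
Tool frame: the origin (TCP) lies at the very end of the fingers, on their centre line; the grasp point (between the pads) lies 19 mm behind it; z points along the fingers, y is the direction in which the jaws open and shut (so a half turn about z gives the same grasp; the last joint's range is limited). The gripper opens to 85 mm and grips with 20 to 120 N. Pads are 22 mm wide; open, the fingers measure 114 mm over their backs; the gripper's body (76 mm by 85 mm) begins 54 mm behind the grasp point. The pads swing forward as they close: fully open they stand 13 mm farther back than shut.
Start: joints at [1.196, 0.628, 0.038, 1.517, -0.027, 0.996, -0.02], TCP at [197.573, -619.26, 231.313] pointing down, gripper open.
Joint ranges: [-3.06, 3.06], [-0.37, 2.12], [-1.25, 1.32], [0.18, 2.47], [-1.1, 4.24], [0.23, 1.98], [-2.94, 2.94]. Speed limits (rad/s): [2.57, 2.57, 3.14, 3.14, 3.14, 3.14, 3.14].

### API

Orientations are given as [roll, pitch, yaw] about the fixed x, y, z axes, in that order (R = Rz(yaw) Ry(pitch) Rx(roll)).
In Python, from cell import ctrl gives the robot as it stands.
- The arm moves only by the shell command python3 -m crank 'ROWS' [OPENING]. ROWS is JSON, a list that holds one entry, the list of rows, each a list of 6 numbers: the shift along the tool's x, y, z in units of 30 mm (1.0 is 30 mm), then the turn, a rotation vector about the tool's x, y, z in units of 6 degrees (1.0 is 6 degrees). In form: [[[tx, ty, tz, rx, ry, rz], ...]]. A call has 1 to 12 rows; each row shifts and turns the pose as measured when the row begins, along the tool's axes as they then stand; what a row does not reach is not made up. A row lasts 1/12 s, in which the tool goes at most 41.7 mm and 7.16 degrees, less where a joint would pass 70% of its speed; a pose out of reach is approached as far as the arm can. A call is refused whole if a number of a shift passes 1 or a number of a turn 1, either way. A call with a gripper value outside its range is refused whole. OPENING is the gripper command: -1 is fully open, 1 is shut, values between are in proportion, set as the call begins (- or left out, the last holds). The fingers move at their own pace and stop on an object; the grip force is fixed at half the most. Time passes only in rows, so rows that do not move let the fingers close. It gives the time, the measured TCP pose, the force and the opening at its end, in the units of the state.
- ctrl.read_state(): the state, without advancing time (a new reading comes with each control period).
- ctrl.get_image(name): name is "side" or "top"; returns a dict with "color" (480x640x3 uint8, red, green, blue), "depth" (480x640 float32, mm along the optical axis (not along the pixel's ray), 0 where there is no reading), "camera_matrix" (3x3 intrinsics, pixels), "R" (3x3) and "t" (3): a world point X has camera coordinates R X + t. Camera axes: x right, y down, z forward; pixel columns grow to the right and rows downward; lengths in mm; the calibration is good to about 2 mm. A picture is of the moment at which its call begins.
- ctrl.finish_job(): hands the job in, once; it reports no verdict.
Trained networks look in a picture, given as the dict that the camera call returned (one of the last four; its "shot" number tells which), for a name from the list of things; names that differ only in an ending like _2 or _b are one class to them, and where a whole thing is asked for, a point or a joint stands for the part that bears it (a point fixed in the world has none). Each returns a list of dicts, best first, with "conf" (0 to 1); they miss things now and then, are a little off and sometimes report something else, mostly with a low value. They report only what shows in the picture. A call takes as long as a camera call. They do not tell look-alikes from the thing itself.
- ctrl.search_frame(query, picture): "extent" ([centre column, centre row, width, height] in pixels, round what is visible of it).
The state is a dict: "clock": time; "qpos": joint angles; "qd": joint speeds; "tau": joint torques, N m; "eef_pos": TCP position; "tool_rot": TCP orientation; "force": force on the tool from outside, world axes, zero at the start; "torque": the same for the moment, N m; "width": finger opening in mm.
Only numpy, scipy, OpenCV 4.12 (cv2) and the standard library are available. Lean on these libraries where they do the work, as an engineer would, in place of code of your own. Each camera call takes 0.05 s, during which the arm holds its last target. There are 200 camera calls.

## Working session

There is one attempt and no reset: what is moved stays moved. The work goes in short steps, Python scripts to look and compute and a shell command to move; the robot and the scene stay as the last step left them, time stands still between calls to the robot, and variables do not carry over. Pictures are saved under pics/ and viewed, about 8 in all and at most 12, crops included, and the job is handed in when it is done.

```bash
mkdir -p pics; cat > h.py <<'E'
import numpy as np,cv2
from cell import ctrl
def shot(n,name=None):
    p=ctrl.get_image(n)
    if name: cv2.imwrite(f'pics/{name}.png',p['color'][:,:,::-1])
    return p
def ray(p,u,v,z):
    "world point on the pixel's ray at height z"
    K,R,t=map(np.array,(p['camera_matrix'],p['R'],p['t'])); 
    c=-R.T@t.ravel(); d=R.T@np.linalg.inv(K)@[u,v,1]
    return c+d*(z-c[2])/d[2]
def cloud(p):
    K,R,t=map(np.array,(p['camera_matrix'],p['R'],p['t'])); D=p['depth']
    v,u=np.mgrid[:480,:640]; P=np.stack([u,v,np.ones_like(u)],-1)@np.linalg.inv(K).T*D[...,None]
    W=(P-t.ravel())@R; W[D==0]=np.nan
    return W
E
python3 - <<'E'
from h import *
a=shot('top','t0');b=shot('side','s0')
cv2.imwrite('pics/a0.png',cv2.resize(np.vstack([a['color'],b['color']])[:,:,::-1],None,fx=.62,fy=.62))
W=cloud(a);np.set_printoptions(precision=1,suppress=True)
for q in ['nut1','bush','piston','valve_block','steel_tray','blue_tray']:
    for p,n in((a,'top'),(b,'side')):
        for r in ctrl.search_frame(q,p):
            e=np.array(r['extent']);u,v=int(e[0]),int(e[1]);print(q,n,round(r['conf'],2),e,cloud(p)[v,u])
print(ctrl.read_state())
E
```

```text
nut1 top 0.65 [330.4 256.   13.4  15.7] [459.5 -59.8  37.4]
nut1 top 0.62 [312.9 220.3  14.9  17.5] [565.9 -11.   26.4]
nut1 top 0.61 [313.1 284.5  12.1  10.2] [381.7  -9.8  32. ]
nut1 top 0.49 [356.9 254.3  17.3  17.7] [ 463.9 -133.9   32.2]
nut1 side 0.83 [322.6 293.7  19.8  20. ] [ 465.8 -147.7   33.6]
nut1 side 0.65 [344.1 243.3  21.9  18.8] [566.  -22.9  29.4]
nut1 side 0.63 [268.3 261.1  16.2  19.1] [382.2 -16.8  30.6]
nut1 side 0.54 [454.2 253.3  41.3  50.8] [ 773.4 -160.2   56.4]
nut1 side 0.53 [304.9 268.5  22.8  20.8] [454.1 -60.   24.4]
bush top 0.54 [288.4 233.5  10.7  10.8] [527.6  57.7  42.2]
bush top 0.37 [330.  255.6  18.3  14.8] [462.8 -60.   33. ]
bush side 0.63 [392.2 236.2  50.1  10.9] [695.7 -18.5   3.3]
bush side 0.54 [319.7 224.5  18.4  25. ] [532.3  58.2  29.9]
piston top 0.45 [356.3 145.3  44.2  23. ] [ 774.9 -142.5   57.7]
piston side 0.7 [386.3 271.8  14.6  23.3] [ 577.2 -209.2  128.1]
piston side 0.4 [316.9 222.9  15.9  20.6] [524.4  57.5  39.9]
valve_block top 0.9 [380.3 216.7  43.2  42.8] [ 561.7 -200.5   88.5]
valve_block side 0.56 [383.  299.6  66.7  6
[... 157 characters left out ...]
7]
steel_tray top 0.43 [207.3 208.4  51.8  42.1] [613.9 296.3   0.6]
steel_tray side 0.76 [175.1 191.5  71.5  67.6] [214.3 345.    3.7]
steel_tray side 0.71 [258.1 175.1  55.6  51. ] [445.3 328.7   7.6]
blue_tray top 0.72 [288.2 232.8  11.8  10. ] [531.   57.8  38.9]
blue_tray side 0.56 [320.1 165.8  54.3  44.5] [625.6 312.3   6.5]
{'clock': 0.7, 'qpos': array([ 1.2,  0.6,  0. ,  1.5, -0. ,  1. , -0. ]), 'qd': array([ 0., -0.,  0., -0., -0., -0.,  0.]), 'tau': array([  0. , -56.3,   1.2, -19.4,   0. ,   0. ,   0. ]), 'eef_pos': array([ 197.6, -619.3,  231.4]), 'tool_rot': array([3.1, 0. , 0.3]), 'force': array([ 0.4, -0.4,  0. ]), 'torque': array([-0., -0.,  0.]), 'width': 85.48555051802232}
```

View pics/t0.png

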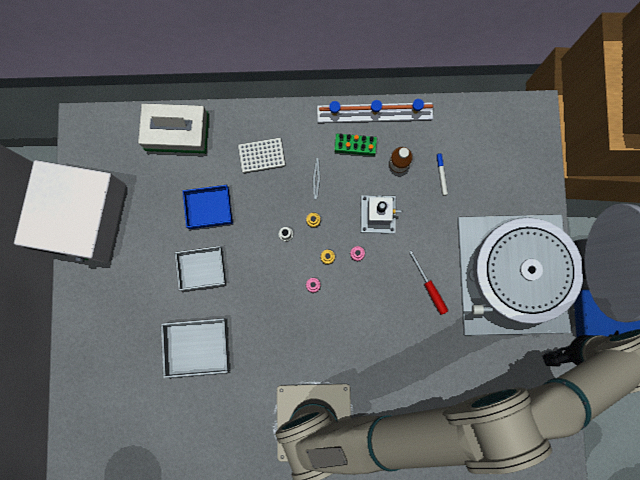

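View pics/s0.png

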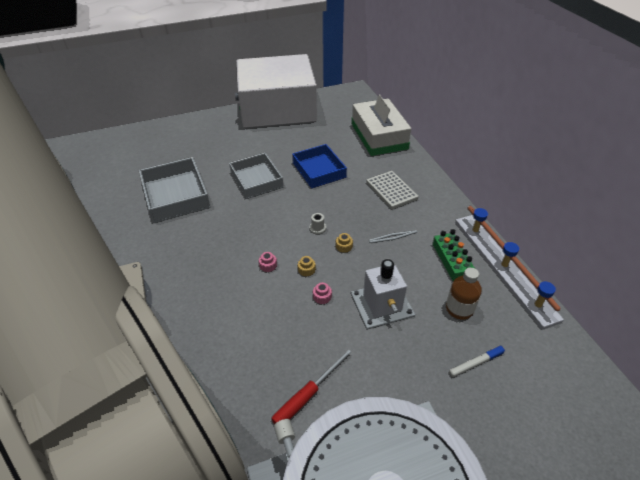

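The top view shows the brass nuts at (313,220) and (328,257), the pink look-alikes at (358,254) and (313,285), and the bush at (285,234). The small steel tray is at (200,268), the blue tray at (207,207) and the block at (380,212). Next I refine these positions.

```bash
python3 - <<'E'
from h import *
np.set_printoptions(precision=1,suppress=True)
P={n:shot(n) for n in('top','side')}
from scipy.optimize import least_squares
# silhouettes: rough boxes by colour; fit with cylinder projection bbox centre
def proj(p,X):
    c=(np.array(p['R'])@X.T).T+np.array(p['t']).ravel(); q=c@np.array(p['camera_matrix']).T; return q[:,:2]/q[:,2:]
th=np.linspace(0,2*np.pi,60)
def cyl(x,y,rz): return np.vstack([np.c_[x+r*np.cos(th),y+r*np.sin(th),0*th+z] for r,z in rz])
def mask(p,kind):
    h,s,v=[c.astype(int) for c in cv2.split(cv2.cvtColor(p['color'],cv2.COLOR_RGB2HSV))]
    if kind=='nut': return (h>12)&(h<32)&(s>110)&(v>60)
    if kind=='white': return (s<40)&(v>150)
    if kind=='black': return v<45
nut=[(20,0),(20,22),(14,34)]; bush=[(21,0),(21,8),(16,40)]
jobs=[('nutA','nut',nut,(313,220),(344,243)),('nutB','nut',nut,(328,257),(306,267)),('bush','white',bush,(286,234),(318,223)),('head','black',[(13,102),(13,134)],(381,207),(387,270))]
for name,k,rz,ct,cs in jobs:
    est=[]
    for n,c in(('top',ct),('side',cs)):
        p=P[n];m=mask(p,k).astype(np.uint8); w=np.zeros_like(m);w[c[1]-14:c[1]+15,c[0]-14:c[0]+15]=1;m&=w
        nl,L,S,C=cv2.connectedComponentsWithStats(m,connectivity=8); i=min(range(1,nl),key=lambda i:-S[i,4]); x,y,ww,hh,ar=S[i]
        bc=np.array([x+ww/2-.5,y+hh/2-.5])
        def f(q):
            a=proj(p,cyl(*q,rz));return (a.min(0)+a.max(0))/2-bc
        x0=ray(p,*bc,rz[-1][1]/2)[:2]; s=least_squares(f,x0).x; a=proj(p,cyl(*s,rz)); est.append(s);print(name,n,s,'px',ww,hh,'pred',np.ptp(a,0))
# trays and block by depth
W=cloud(P['top']);Z=W[...,2];
for nm,(u,v),lo,hi in(('steel',(200,268),25,45),('blue',(207,207),25,45),('block',(381,209),80,97),('plate',(379,213),5,12)):
    m=np.zeros(Z.shape,bool);m[v-33:v+33,u-33:u+33]=True;m&=(Z>lo)&(Z<hi)
    pts=W[m][:,:2].astype(np.float32);r=cv2.minAreaRect(pts);print(nm,len(pts),r)
h,s,v=cv2.split(cv2.cvtColor(P['top']['color'],cv2.COLOR_RGB2HSV))
b=((h>105)&(h<130)&(s>150)).astype(np.uint8);b[:,260:]=0;b[:170]=0;pt=np.argwhere(b)[:,::-1].astype(np.float32);r=cv2.minAreaRect(pt);print('bluepx',r,[ray(P['top'],*c,35)[:2] for c in cv2.boxPoints(r)])
cv2.imwrite('pics/crop.png',cv2.resize(P['top']['color'][170:300,170:400,::-1],None,fx=3.4,fy=3.4,interpolation=cv2.INTER_CUBIC))
E
```

```text
nutA top [569.9 -12.3] px 14 14 pred [14.  14.9]
nutA side [573.1  -6. ] px 17 19 pred [16.8 20. ]
nutB top [462.4 -52.9] px 14 15 pred [14.  14.6]
nutB side [463.5 -45.4] px 17 20 pred [17.6 20.9]
bush top [533.5  68.7] px 15 13 pred [14.6 14.8]
bush side [540.7  97.9] px 13 8 pred [16.5 21.6]
head top [ 581.2 -201.2] px 9 11 pred [10.6 11.6]
head side [ 585.  -198.8] px 13 18 pred [14.6 20.5]
steel 284 ((436.547607421875, 310.8981018066406), (111.3375244140625, 131.73336791992188), 6.533750057220459)
blue 291 ((614.4067993164062, 290.9764099121094), (113.21952819824219, 131.7964630126953), 6.406550407409668)
block 448 ((583.8426513671875, -203.08753967285156), (63.71179962158203, 66.57403564453125), 87.4283447265625)
plate 616 ((586.9951171875, -204.34835815429688), (188.7312774658203, 192.5850372314453), 88.39315032958984)
bluepx ((131.5880584716797, 219.51348876953125), (40.80475616455078, 200.3629150390625), 80.27242279052734) [array([596.2, 801.2]), array([680.6, 232. ]), array([562.5, 212.8]), array([479.3, 777.2])]
```

View pics/crop.png

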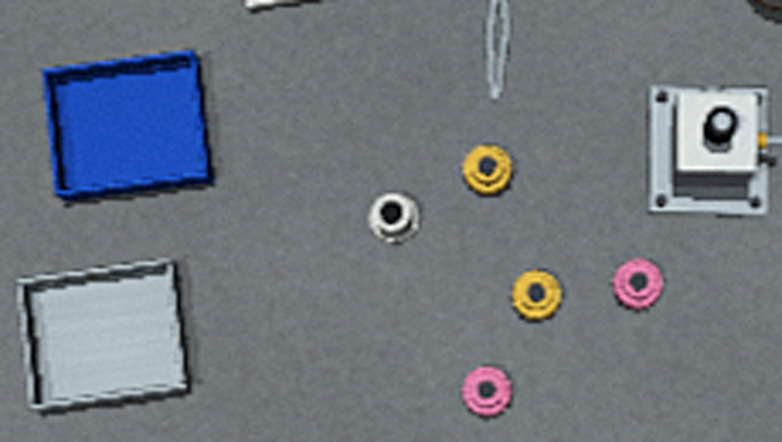

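```bash
python3 -m crank '[[[0,0,0,0,0,-1],[0,0,0,0,0,-1],[0,0,0,0,0,-1],[0,0,0,0,0,-1],[0,0,0,0,0,-1],[0,0,0,0,0,-1],[0,0,0,0,0,-1],[0,0,0,0,0,-1],[0,0,0,0,0,-1],[0,0,0,0,0,-1],[0,0,0,0,0,-1],[0,0,0,0,0,-1]]]' -1; cat > st.py <<'E'
import sys
from h import *
from scipy.spatial.transform import Rotation as Ro
np.set_printoptions(precision=3,suppress=True)
s=ctrl.read_state(); r=Ro.from_euler('xyz',s['tool_rot']).as_matrix()
print(s['clock'],np.round(s['eef_pos'],1),'rot',s['tool_rot'],'F',np.round(s['force'],1),'w',round(s['width'],1),'q',s['qpos'])
if len(sys.argv)>3:
    d=np.array(list(map(float,sys.argv[1:4])))-s['eef_pos']; print('shift units',r.T@d/30)
    if len(sys.argv)>4: y=np.radians(float(sys.argv[4]))
    else: y=np.pi/2
    D=Ro.from_euler('xyz',[np.pi,0,y]).as_matrix(); print('turn units',np.degrees(Ro.from_matrix(r.T@D).as_rotvec())/6)
E
python3 st.py 571 -10 120
```

```text
clock: 1.8
eef_pos: [197.2, -619.5, 231.8]
tool_rot: [-3.14, 0.001, 1.625]
force: [-0.2, -0.0, -0.1]
width: 85.7
1.8 [ 197.2 -619.5  231.8] rot [-3.14   0.001  1.625] F [-0.2 -0.  -0.1] w 85.7 q [ 1.404  0.643 -0.318  1.51   0.224  1.023  1.082]
shift units [19.623 13.542  3.677]
turn units [-0.015  0.014  0.514]
```

```bash
python3 -m crank '[[[0.8,0.57,0,0,0,0.5],[0.84,0.57,0,0,0,0],[0.84,0.57,0,0,0,0],[0.84,0.57,0,0,0,0],[0.84,0.57,0,0,0,0],[0.84,0.57,0,0,0,0],[0.84,0.57,0,0,0,0],[0.84,0.57,0,0,0,0],[0.84,0.57,0,0,0,0],[0.84,0.57,0,0,0,0],[0.84,0.57,0,0,0,0],[0.84,0.57,0,0,0,0]]]' -1 >/dev/null;  python3 -m crank '[[[0.84,0.57,0,0,0,0],[0.84,0.57,0,0,0,0],[0.84,0.57,0,0,0,0],[0.84,0.57,0,0,0,0],[0.84,0.57,0,0,0,0],[0.84,0.57,0,0,0,0],[0.84,0.57,0,0,0,0],[0.84,0.57,0,0,0,0]]]' -1; python3 st.py 571 -10 120
```

```text
clock: 3.47
eef_pos: [548.0, -106.2, 228.6]
tool_rot: [3.141, 0.013, 1.553]
force: [0.4, -0.3, -0.6]
width: 85.6
3.4667 [ 548.  -106.2  228.6] rot [3.141 0.013 1.553] F [ 0.4 -0.3 -0.6] w 85.6 q [ 0.357  0.514 -0.336  1.777  0.229  0.886 -0.102]
shift units [3.27  0.705 3.576]
turn units [ 0.006  0.129 -0.172]
```

```bash
python3 -m crank '[[[0.8,0.18,0.2,0,0.1,-0.15],[0.8,0.18,0.6,0,0,0],[0.8,0.18,0.9,0,0,0],[0.8,0.18,0.9,0,0,0],[0,0,0.9,0,0,0],[0,0,0,0,0,0],[0,0,0,0,0,0]]]' -1; python3 st.py 571 -10 4; python3 - <<'E'
from h import *
b=shot('side');a=shot('top');c=np.hstack([b['color'][190:310,250:410],a['color'][180:300,250:410]])
cv2.imwrite('pics/c1.png',cv2.resize(c[:,:,::-1],None,fx=2.5,fy=2.5))
E
```

```text
clock: 4.05
eef_pos: [580.2, 4.3, 122.9]
tool_rot: [3.127, -0.002, 1.58]
force: [0.4, 0.3, -0.5]
width: 85.4
4.05 [580.2   4.3 122.9] rot [ 3.127 -0.002  1.58 ] F [ 0.4  0.3 -0.5] w 85.4 q [ 0.134  0.676 -0.295  1.826  0.297  0.667 -0.323]
shift units [-0.484 -0.369  3.956]
turn units [ 0.142 -0.022  0.09 ]
```

View pics/c1.png

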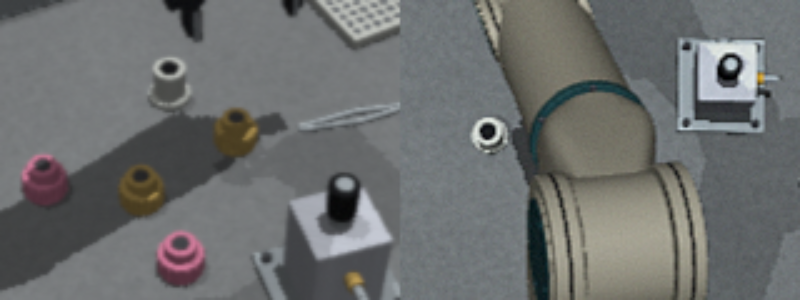

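```bash
python3 -m crank '[[[-0.3,-0.3,0,0.14,0,0.09],[-0.15,-0.05,0.5,0,0,0],[0,0,0.8,0,0,0],[0,0,0.8,0,0,0],[0,0,0.7,0,0,0],[0,0,0.4,0,0,0],[0,0,0.2,0,0,0],[0,0,0,0,0,0],[0,0,0,0,0,0]]]' -1; python3 st.py 571 -10 4; python3 - <<'E'
from h import *
b=shot('side');c=b['color'][200:290,290:410]
cv2.imwrite('pics/c2.png',cv2.resize(c[:,:,::-1],None,fx=5,fy=5))
E
```

```text
clock: 4.9
eef_pos: [576.6, -28.2, 32.6]
tool_rot: [3.122, 0.007, 1.546]
force: [-0.8, -0.7, 1.1]
width: 85.5
4.9 [576.6 -28.2  32.6] rot [3.122 0.007 1.546] F [-0.8 -0.7  1.1] w 85.5 q [ 0.131  0.808 -0.213  1.881  0.361  0.471 -0.362]
shift units [ 0.607 -0.221  0.944]
turn units [ 0.188  0.068 -0.233]
```

View pics/c2.png

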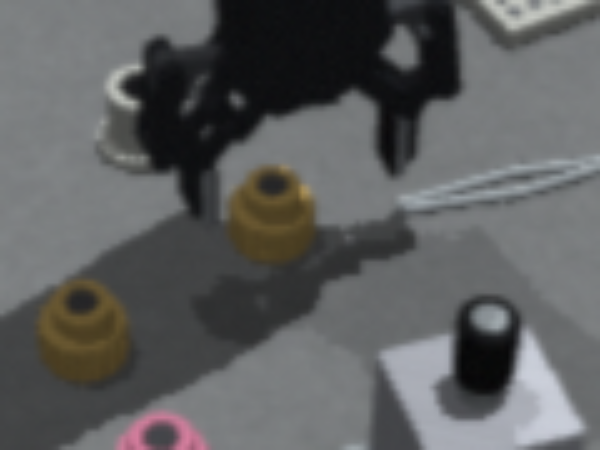

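```bash
python3 -m crank '[[[0.3,-0.1,0.0,0.18,0.06,-0.2],[0.3,-0.1,0.1,0,0,0],[0,0,0,0,0,0],[0,0,0,0,0,0]]]' -1; python3 st.py 571 -9 4
```

```text
clock: 5.28
eef_pos: [573.3, -9.8, 33.4]
tool_rot: [3.134, 0.001, 1.566]
force: [0.2, -0.0, 0.7]
width: 85.5
5.2833 [573.3  -9.8  33.4] rot [3.134 0.001 1.566] F [ 0.2 -0.   0.7] w 85.5 q [ 0.111  0.808 -0.225  1.879  0.355  0.486 -0.367]
shift units [ 0.027 -0.086  0.981]
turn units [ 0.074  0.009 -0.046]
```

```bash
python3 -m crank '[[[0,-0.05,0.3,0.07,0,-0.05],[0,0,0.3,0,0,0],[0,0,0.3,0,0,0],[0,0,0.1,0,0,0],[0,0,0,0,0,0],[0,0,0,0,0,0]]]' -1; python3 st.py 571 -9 4
```

```text
clock: 5.78
eef_pos: [571.5, -10.4, 0.1]
tool_rot: [-3.141, 0.002, 1.571]
force: [-0.4, -0.5, 0.5]
width: 85.4
5.7833 [571.5 -10.4   0.1] rot [-3.141  0.002  1.571] F [-0.4 -0.5  0.5] w 85.4 q [ 0.095  0.864 -0.2    1.882  0.374  0.433 -0.378]
shift units [ 0.045 -0.018 -0.131]
turn units [-0.002  0.021  0.006]
```

```bash
python3 -m crank '[[[0,0,-0.2,0,0,0],[0,0,0,0,0,0],[0,0,0,0,0,0],[0,0,0,0,0,0],[0,0,0,0,0,0],[0,0,0,0,0,0],[0,0,0,0,0,0],[0,0,0,0,0,0]]]' 1; python3 st.py 571 -9 4
```

```text
clock: 6.45
eef_pos: [572.0, -10.8, 7.7]
tool_rot: [3.14, 0.002, 1.571]
force: [-0.1, 0.3, 0.2]
width: 37.6
6.45 [572.  -10.8   7.7] rot [3.14  0.002 1.571] F [-0.1  0.3  0.2] w 37.6 q [ 0.099  0.851 -0.206  1.881  0.37   0.446 -0.374]
shift units [ 0.06  -0.033  0.123]
turn units [ 0.01   0.022 -0.001]
```

```bash
python3 -m crank '[[[0,0,0,0,0,0],[0,0,0,0,0,0],[0,0,0,0,0,0],[0,0,-0.4,0,0,0],[0,0,-0.6,0,0,0],[0,0,-0.6,0,0,0],[0,0,-0.5,0,0,0],[0,0,-0.3,0,0,0],[0,0,0,0,0,0],[0,0,0,0,0,0]]]' 1; python3 st.py 433 339 100 96.5
```

```text
clock: 7.28
eef_pos: [570.8, -10.5, 85.0]
tool_rot: [-3.14, 0.003, 1.571]
force: [-0.1, 0.4, -0.7]
width: 37.7
7.2833 [570.8 -10.5  85. ] rot [-3.14   0.003  1.571] F [-0.1  0.4 -0.7] w 37.7 q [ 0.14   0.728 -0.269  1.858  0.323  0.599 -0.333]
shift units [11.652 -4.587 -0.525]
turn units [-0.012  0.024 -1.079]
```

```bash
python3 -m crank '[[[0.5,-0.2,-0.2,0,0,0],[0.9,-0.35,-0.2,0,0,0],[1,-0.4,-0.1,0,0,0],[1,-0.4,0,0,0,0],[1,-0.4,0,0,0,0],[1,-0.4,0,0,0,0],[1,-0.4,0,0,0,0],[1,-0.4,0,0,0,0],[1,-0.4,0,0,0,0],[1,-0.4,0,0,0,0],[0.7,-0.3,0,0,0,-0.5],[0.4,-0.2,0,0,0,-0.5]]]' 1;python3 -m crank '[[[0,0,0,0,0,0],[0,0,0,0,0,0]]]' 1 >/dev/null;  python3 st.py 433 339 100 96.5;  python3 - <<'E'
from h import *
b=shot('side');c=b['color'][100:290,150:410]
cv2.imwrite('pics/c3.png',cv2.resize(c[:,:,::-1],None,fx=2.5,fy=2.5))
E
```

```text
clock: 8.28
eef_pos: [437.6, 309.6, 90.2]
tool_rot: [-3.131, 0.01, 1.665]
force: [0.1, -0.4, -1.2]
width: 37.7
8.45 [434.7 312.7  89. ] rot [-3.128  0.009  1.675] F [ 0.7 -1.3 -0.6] w 37.5 q [-0.525  0.688 -0.23   1.94   0.276  0.56  -0.838]
shift units [ 0.876  0.031 -0.374]
turn units [-0.129  0.089 -0.092]
```

View pics/c3.png

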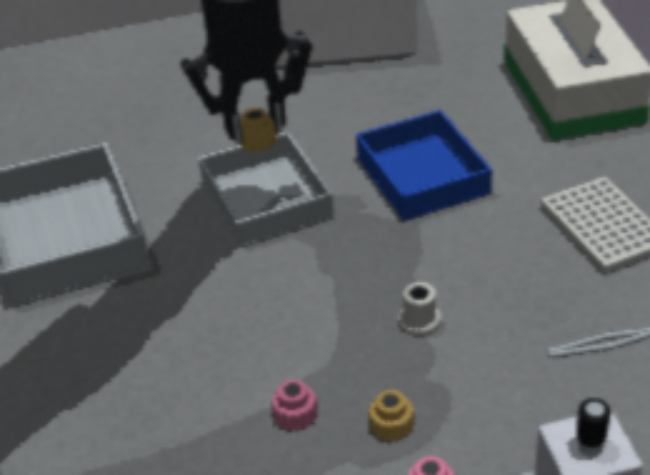

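```bash
python3 -m crank '[[[0.45,0,0,-0.12,0.09,-0.09],[0.4,0,0.2,0,0,0],[0,0,0.3,0,0,0],[0,0,0.4,0,0,0],[0,0,0.4,0,0,0],[0,0,0.3,0,0,0],[0,0,0.2,0,0,0],[0,0,0,0,0,0],[0,0,0,0,0,0]]]' 1;  python3 st.py 433 339 14 96.5
```

```text
clock: 9.25
eef_pos: [436.9, 332.1, 28.5]
tool_rot: [3.141, 0.004, 1.669]
force: [0.6, 0.3, -1.2]
width: 37.6
9.25 [436.9 332.1  28.5] rot [3.141 0.004 1.669] F [ 0.6  0.3 -1.2] w 37.6 q [-0.59   0.795 -0.175  1.941  0.31   0.433 -0.898]
shift units [ 0.245 -0.108  0.483]
turn units [ 0.009  0.043 -0.142]
```

```bash
python3 -m crank '[[[0.24,-0.1,0.1,0,0.04,-0.1],[0,0,0.2,0,0,0],[0,0,0.1,0,0,0],[0,0,0,0,0,0],[0,0,0,0,0,0]]]' 1;  python3 st.py 433 339 13 96.5
```

```text
clock: 9.67
eef_pos: [433.7, 340.3, 16.4]
tool_rot: [3.139, -0.002, 1.681]
force: [-0.6, -0.4, -0.6]
width: 37.4
9.6667 [433.7 340.3  16.4] rot [ 3.139 -0.002  1.681] F [-0.6 -0.4 -0.6] w 37.4 q [-0.607  0.817 -0.169  1.941  0.317  0.406 -0.906]
shift units [-0.042 -0.028  0.114]
turn units [ 0.028 -0.016 -0.035]
```

```bash
python3 -m crank '[[[0,0,0.1,0,0,0],[0,0,0,0,0,0],[0,0,0,0,0,0]]]' 1;python3 -m crank '[[[0,0,0,0,0,0],[0,0,0,0,0,0],[0,0,0,0,0,0],[0,0,-0.3,0,0,0],[0,0,-0.6,0,0,0],[0,0,-0.8,0,0,0],[0,0,-0.8,0,0,0],[0,0,-0.3,0,0,0],[0,0,0,0,0,0]]]' -0.3;  python3 st.py 463 -49 100;  python3 - <<'E'
from h import *
b=shot('side');c=b['color'][140:230,210:330]
cv2.imwrite('pics/c4.png',cv2.resize(c[:,:,::-1],None,fx=4,fy=4))
E
```

```text
clock: 9.92
eef_pos: [434.1, 340.6, 13.6]
tool_rot: [3.138, -0.002, 1.681]
force: [-0.8, 0.2, -1.6]
width: 37.4
clock: 10.67
eef_pos: [433.8, 340.2, 103.6]
tool_rot: [3.137, -0.002, 1.681]
force: [0.9, 1.0, -0.2]
width: 55.7
10.6667 [433.8 340.2 103.6] rot [ 3.137 -0.002  1.681] F [ 0.9  1.  -0.2] w 55.7 q [-0.562  0.673 -0.236  1.909  0.269  0.586 -0.863]
shift units [-13.002  -0.455   0.092]
turn units [ 0.039 -0.021  1.048]
```

View pics/c4.png

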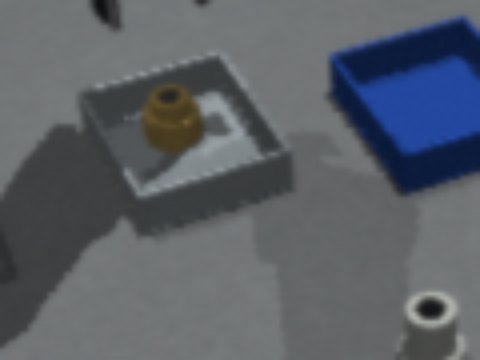

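```bash
python3 -m crank '[[[-0.5,0,0,0,0,0.5],[-0.9,0.05,0,0,0,0.5],[-1,0,0,0,0,0],[-1,0,0,0,0,0],[-1,0,0,0,0,0],[-1,0,0,0,0,0],[-1,0,0,0,0,0],[-1,0,0,0,0,0],[-1,0,0,0,0,0],[-1,0,0,0,0,0],[-0.8,0,0,0,0,0],[-0.5,0,0,0,0,0]]]' -1 >/dev/null;python3 -m crank '[[[-0.2,0,0,0,0,0],[0,0,0,0,0,0]]]' -1;  python3 st.py 463 -49 100
```

```text
clock: 11.88
eef_pos: [417.7, -16.6, 88.5]
tool_rot: [-3.114, 0.009, 1.531]
force: [1.9, 1.3, 0.2]
width: 85.3
11.8833 [417.7 -16.6  88.5] rot [-3.114  0.009  1.531] F [1.9 1.3 0.2] w 85.3 q [ 0.126  0.593 -0.227  2.239  0.369  0.373 -0.453]
shift units [-1.022  1.542 -0.416]
turn units [-0.261  0.081 -0.382]
```

```bash
python3 -m crank '[[[-0.3,0.5,0,-0.26,0.08,-0.3],[-0.4,0.5,0,0,0,0],[-0.2,0.4,0,0,0,0],[0,0,0.2,0,0,0],[0,0,0.2,0,0,0],[0,0,0,0,0,0]]]' -1;  python3 st.py 463 -49 60
```

```text
clock: 12.38
eef_pos: [456.2, -40.8, 72.3]
tool_rot: [-3.136, -0.003, 1.564]
force: [-0.5, -0.3, 0.0]
width: 85.5
12.3833 [456.2 -40.8  72.3] rot [-3.136 -0.003  1.564] F [-0.5 -0.3  0. ] w 85.5 q [ 0.196  0.651 -0.241  2.163  0.398  0.374 -0.378]
shift units [-0.275  0.23   0.409]
turn units [-0.056 -0.03  -0.068]
```

```bash
python3 -m crank '[[[-0.25,0.22,0.2,-0.05,-0.03,-0.06],[0,0,0.5,0,0,0],[0,0,0.5,0,0,0],[0,0,0.4,0,0,0],[0,0,0.2,0,0,0],[0,0,0,0,0,0],[0,0,0,0,0,0]]]' -1;  python3 st.py 463 -49 6
```

```text
clock: 12.97
eef_pos: [459.6, -44.8, 12.9]
tool_rot: [-3.136, -0.0, 1.581]
force: [-0.7, -0.3, 0.7]
width: 85.3
12.9667 [459.6 -44.8  12.9] rot [-3.136 -0.     1.581] F [-0.7 -0.3  0.7] w 85.3 q [ 0.156  0.773 -0.176  2.175  0.541  0.24  -0.489]
shift units [-0.141  0.113  0.229]
turn units [-0.05  -0.002  0.094]
```

```bash
python3 -m crank '[[[-0.14,0.11,0,0.5,0,0],[0,0,0.15,0,0,0],[0,0,0,0,0,0],[0,0,0,0,0,0]]]' -1;  python3 st.py 463 -49 8
```

```text
clock: 13.3
eef_pos: [461.8, -48.0, 8.4]
tool_rot: [-3.084, -0.001, 1.583]
force: [-0.1, 0.7, -0.3]
width: 85.2
13.3 [461.8 -48.    8.4] rot [-3.084 -0.001  1.583] F [-0.1  0.7 -0.3] w 85.2 q [ 0.198  0.798 -0.232  2.119  0.522  0.34  -0.461]
shift units [-0.032  0.04   0.012]
turn units [-0.554 -0.006  0.116]
```

```bash
python3 -m crank '[[[0,0.03,0,-0.2,0,0],[0,0,0,0,0,0],[0,0,0,0,0,0],[0,0,0,0,0,0],[0,0,0,0,0,0],[0,0,0,0,0,0],[0,0,0,0,0,0],[0,0,0,0,0,0],[0,0,0,0,0,0],[0,0,0,0,0,0]]]' 1;  python3 st.py 463 -49 8
```

```text
clock: 14.13
eef_pos: [461.2, -47.4, 9.6]
tool_rot: [-3.107, -0.0, 1.584]
force: [-1.1, -0.9, 2.1]
width: 37.4
14.1333 [461.2 -47.4   9.6] rot [-3.107 -0.     1.584] F [-1.1 -0.9  2.1] w 37.4 q [ 0.184  0.789 -0.213  2.142  0.541  0.298 -0.48 ]
shift units [-0.053  0.061  0.053]
turn units [-0.333  0.     0.13 ]
```

```bash
python3 -m crank '[[[0,0,-0.4,0,0,0],[0,0,-0.6,0,0,0],[0,0,-0.6,-0.3,0,0.1],[0,0,-0.6,0,0,0],[0,0,-0.3,0,0,0],[0.5,0,0,0,0,0],[0.9,0,0,0,0,0],[0.9,0,0,0,0,0],[0.9,0,0,0,0,0],[0.9,0,0,0,0,0],[0.9,0,0,0,0,0],[0.9,0,0,0,0,0]]]' 1; python3 st.py 440 283 90 96.5
```

```text
clock: 15.13
eef_pos: [462.3, 127.0, 84.5]
tool_rot: [-3.133, 0.005, 1.556]
force: [0.8, -0.1, -1.6]
width: 37.5
15.1333 [462.3 127.   84.5] rot [-3.133  0.005  1.556] F [ 0.8 -0.1 -1.6] w 37.5 q [-0.134  0.649 -0.285  2.097  0.398  0.458 -0.741]
shift units [ 5.186 -0.825 -0.2  ]
turn units [-0.088  0.042 -1.229]
```

```bash
python3 -m crank '[[[0.9,-0.1,0,0,0,0],[0.9,-0.1,0,0,0,-0.4],[0.9,-0.1,-0.1,0,0,-0.4],[0.8,-0.1,0,0,0,-0.4],[0.5,-0.1,0,0,0,0],[0.2,0,0,0,0,0],[0,0,0,0,0,0],[0,0,0,0,0,0]]]' 1; python3 st.py 440 283 90 96.5
```

```text
clock: 15.8
eef_pos: [440.2, 266.3, 84.7]
tool_rot: [-3.13, -0.001, 1.697]
force: [-0.1, -0.5, -1.8]
width: 37.9
15.8 [440.2 266.3  84.7] rot [-3.13  -0.001  1.697] F [-0.1 -0.5 -1.8] w 37.9 q [-0.385  0.682 -0.314  2.003  0.387  0.523 -0.848]
shift units [ 0.555  0.063 -0.178]
turn units [-0.111 -0.006  0.121]
```

```bash
python3 -m crank '[[[0.3,0.03,0,-0.1,0,0.1],[0.25,0.03,0.2,0,0,0],[0,0,0.4,0,0,0],[0,0,0.5,0,0,0],[0,0,0.4,0,0,0],[0,0,0.3,0,0,0],[0,0,0.1,0,0,0],[0,0,0,0,0,0],[0,0,0,0,0,0]]]' 1; python3 st.py 440 283 16 96.5
```

```text
clock: 16.55
eef_pos: [445.3, 276.4, 23.7]
tool_rot: [3.14, 0.001, 1.674]
force: [0.0, 1.9, 0.1]
width: 37.1
16.55 [445.3 276.4  23.7] rot [3.14  0.001 1.674] F [0.  1.9 0.1] w 37.1 q [-0.461  0.789 -0.226  2.011  0.439  0.387 -0.928]
shift units [ 0.236 -0.152  0.256]
turn units [ 0.012  0.01  -0.098]
```

```bash
python3 -m crank '[[[0.23,-0.15,0,0,0,-0.1],[0,0,0.1,0,0,0],[0,0,0.13,0,0,0],[0,0,0,0,0,0],[0,0,0,0,0,0]]]' 1; python3 st.py 440 283 14 96.5
```

```text
clock: 16.97
eef_pos: [440.0, 279.9, 17.1]
tool_rot: [3.141, 0.006, 1.683]
force: [-0.7, -0.2, -1.8]
width: 37.2
16.9667 [440.  279.9  17.1] rot [3.141 0.006 1.683] F [-0.7 -0.2 -1.8] w 37.2 q [-0.484  0.8   -0.213  2.017  0.446  0.373 -0.94 ]
shift units [0.102 0.013 0.102]
turn units [ 0.006  0.056 -0.008]
```

```bash
python3 -m crank '[[[0,0,0.1,0,0.05,0],[0,0,0,0,0,0],[0,0,0,0,0,0]]]' 1;python3 -m crank '[[[0,0,0,0,0,0],[0,0,0,0,0,0],[0,0,0,0,0,0],[0,0,-0.3,0,0,0],[0,0,-0.6,0,0,0],[0,0,-0.8,0,0,0],[0,0,-0.8,0,0,0],[0,0,-0.3,0,0,0],[0,0,0,0,0,0]]]' -0.3;  python3 st.py 534 70 100;  python3 - <<'E'
from h import *
b=shot('side');c=b['color'][140:240,210:350]
cv2.imwrite('pics/c5.png',cv2.resize(c[:,:,::-1],None,fx=4,fy=4))
E
```

```text
clock: 17.22
eef_pos: [440.4, 279.9, 14.3]
tool_rot: [3.14, -0.0, 1.683]
force: [-0.5, 1.4, -0.4]
width: 37.1
clock: 17.97
eef_pos: [439.9, 278.6, 103.1]
tool_rot: [-3.142, 0.002, 1.683]
force: [0.6, 0.2, -0.1]
width: 55.1
17.9667 [439.9 278.6 103.1] rot [-3.142  0.002  1.683] F [ 0.6  0.2 -0.1] w 55.1 q [-0.405  0.654 -0.321  1.985  0.373  0.561 -0.872]
shift units [-7.259  2.339  0.119]
turn units [0.001 0.022 1.071]
```

View pics/c5.png

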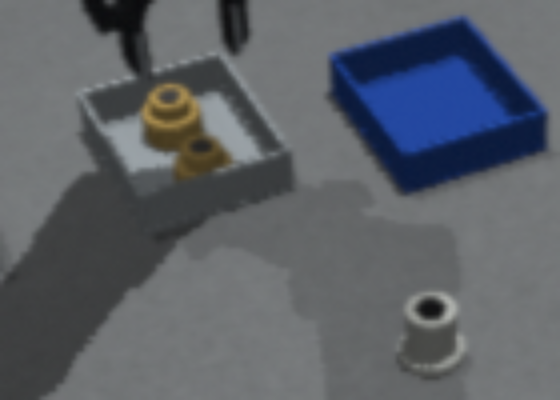

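Both nuts stand upright in the steel tray (crop (170,115) and (203,158)). Next is the bush, after a quick position cross-check.

```bash
python3 -m crank '[[[-0.5,0.1,0,0,0,0.5],[-0.8,0.25,0,0,0,0.5],[-0.9,0.25,0,0,0,0],[-0.9,0.25,0,0,0,0],[-0.9,0.25,0,0,0,0],[-0.8,0.25,0,0,0,0],[-0.6,0.2,0,0,0,0],[-0.2,0.2,0,0,0,0],[0,0,0,0,0,0],[0,0,0,0,0,0]]]' -1; python3 st.py 534 70 75; python3 - <<'E'
from h import *
from scipy.optimize import least_squares
np.set_printoptions(precision=1,suppress=True)
p=shot('side');th=np.linspace(0,2*np.pi,60)
for q,rz,near in(('bush',[(21,0),(21,8),(16,40)],(319,224)),('piston',[(13,102),(13,134)],(387,271))):
  for r in ctrl.search_frame(q,p):
    e=np.array(r['extent'])
    if np.hypot(*(e[:2]-near))>8: continue
    def f(s):
        X=np.vstack([np.c_[s[0]+a*np.cos(th),s[1]+a*np.sin(th),0*th+z] for a,z in rz]);c=X@np.array(p['R']).T+np.array(p['t']).ravel();c=c@np.array(p['camera_matrix']).T;c=c[:,:2]/c[:,2:]
        return (c.min(0)+c.max(0))/2-e[:2]
    print(q,r['conf'],e,least_squares(f,ray(p,*e[:2],rz[-1][1]/2)[:2]).x)
E
```

```text
clock: 18.85
eef_pos: [491.5, 94.4, 92.1]
tool_rot: [-3.125, 0.011, 1.554]
force: [0.2, 1.2, 0.9]
width: 85.3
18.85 [491.5  94.4  92.1] rot [-3.125  0.011  1.554] F [0.2 1.2 0.9] w 85.3 q [-0.041  0.659 -0.31   2.028  0.389  0.531 -0.651]
shift units [-0.782  1.442  0.555]
turn units [-0.164  0.103 -0.166]
bush 0.54 [316.9 224.   15.7  22.8] [531.4  72.1]
piston 0.6 [388.2 270.8  17.   25.7] [ 585.8 -202.7]
```

```bash
python3 -m crank '[[[-0.3,0.5,0,-0.16,0.1,-0.15],[-0.3,0.5,0.1,0,0,0],[-0.15,0.4,0.1,0,0,0],[0,0,0.1,0,0,0],[0,0,0,0,0,0],[0,0,0,0,0,0]]]' -1; python3 st.py 533 70 12
```

```text
clock: 19.5
eef_pos: [531.9, 84.0, 83.6]
tool_rot: [3.141, -0.006, 1.589]
force: [-0.1, 0.3, -0.2]
width: 85.4
19.5 [531.9  84.   83.6] rot [ 3.141 -0.006  1.589] F [-0.1  0.3 -0.2] w 85.4 q [ 0.012  0.705 -0.331  1.95   0.403  0.549 -0.574]
shift units [-0.483  0.027  2.383]
turn units [ 0.008 -0.057  0.178]
```

```bash
python3 -m crank '[[[-0.3,0.03,0,0,-0.05,0.15],[-0.2,0,0.1,0,0,0],[0,0,0.4,0,0,0],[0,0,0.5,0,0,0],[0,0,0.5,0,0,0],[0,0,0.4,0,0,0],[0,0,0.1,0,0,0],[0,0,0,0,0,0],[0,0,0,0,0,0]]]' -1; python3 st.py 533 70 12
```

```text
clock: 20.25
eef_pos: [528.8, 67.7, 22.5]
tool_rot: [-3.141, 0.002, 1.576]
force: [-1.1, -0.6, -0.5]
width: 85.4
20.25 [528.8  67.7  22.5] rot [-3.141  0.002  1.576] F [-1.1 -0.6 -0.5] w 85.4 q [-0.017  0.8   -0.25   1.984  0.462  0.413 -0.616]
shift units [0.076 0.141 0.351]
turn units [-0.008  0.015  0.05 ]
```

```bash
python3 -m crank '[[[0.07,0.13,0.2,0,0,0],[0,0,0.1,0,0,0],[0,0,0,0,0,0],[0,0,0,0,0,0]]]' -1; python3 -m crank '[[[0,0,0,0,0,0],[0,0,0,0,0,0],[0,0,0,0,0,0],[0,0,0,0,0,0],[0,0,0,0,0,0],[0,0,0,0,0,0],[0,0,0,0,0,0],[0,0,0,0,0,0],[0,0,0,0,0,0],[0,0,0,0,0,0]]]' 1;  python3 st.py 614 291 95 96.5
```

```text
clock: 20.58
eef_pos: [534.5, 70.1, 14.7]
tool_rot: [3.139, 0.001, 1.576]
force: [-0.8, -0.9, -0.8]
width: 85.2
clock: 21.42
eef_pos: [534.9, 70.1, 15.8]
tool_rot: [3.137, 0.001, 1.575]
force: [0.0, 0.5, 0.7]
width: 30.3
21.4167 [534.9  70.1  15.8] rot [3.137 0.001 1.575] F [0.  0.5 0.7] w 30.3 q [-0.025  0.815 -0.243  1.973  0.466  0.404 -0.621]
shift units [ 7.348  2.681 -2.634]
turn units [ 0.039  0.009 -1.038]
```

```bash
python3 -m crank '[[[0,0,-0.4,0,0,0],[0,0,-0.7,0,0,0],[0,0,-0.7,0,0,0],[0.3,0.1,-0.5,0,0,-0.3],[0.7,0.25,-0.2,0,0,-0.3],[0.8,0.3,0,0,0,-0.4],[0.8,0.3,0,0,0,0],[0.8,0.3,0,0,0,0],[0.8,0.3,0,0,0,0],[0.8,0.3,0,0,0,0],[0.6,0.2,0,0,0,0],[0.3,0.1,0,0,0,0]]]' 1; python3 -m crank '[[[0,0,0,0,0,0],[0,0,0,0,0,0]]]' 1 >/dev/null;  python3 st.py 614 291 95 96.5
```

```text
clock: 22.42
eef_pos: [583.7, 253.9, 102.7]
tool_rot: [3.138, 0.004, 1.677]
force: [0.4, 1.9, -0.4]
width: 30.0
22.5833 [583.2 256.7 103.8] rot [3.138 0.002 1.68 ] F [ 0.4  0.1 -0.4] w 30.6 q [-0.246  0.782 -0.362  1.66   0.374  0.766 -0.673]
shift units [1.025 1.146 0.295]
turn units [ 0.036  0.02  -0.036]
```

```bash
python3 -m crank '[[[0.4,0.5,0,0,0,0],[0.4,0.5,0,0,0,0],[0.2,0.1,0.3,0,0,0],[0,0,0.5,0,0,0],[0,0,0.6,0,0,0],[0,0,0.5,0,0,0],[0,0,0.3,0,0,0],[0,0,0.1,0,0,0],[0,0,0,0,0,0],[0,0,0,0,0,0]]]' 1;  python3 st.py 614 291 21 96.5
```

```text
clock: 23.42
eef_pos: [610.6, 271.3, 29.8]
tool_rot: [-3.136, 0.017, 1.667]
force: [0.9, -0.0, -0.8]
width: 30.1
23.4167 [610.6 271.3  29.8] rot [-3.136  0.017  1.667] F [ 0.9 -0.  -0.8] w 30.1 q [-0.288  0.921 -0.318  1.579  0.408  0.721 -0.704]
shift units [0.648 0.179 0.281]
turn units [-0.056  0.159 -0.161]
```

```bash
python3 -m crank '[[[0.3,0.1,0,-0.05,0.15,-0.1],[0.15,0,0.1,0,0,0],[0,0,0.15,0,0,0],[0,0,0,0,0,0],[0,0,0,0,0,0]]]' 1;  python3 st.py 614 291 20 96.5
```

```text
clock: 23.83
eef_pos: [614.1, 287.5, 24.6]
tool_rot: [3.137, -0.003, 1.679]
force: [0.4, -0.4, -0.6]
width: 30.1
23.8333 [614.1 287.5  24.6] rot [ 3.137 -0.003  1.679] F [ 0.4 -0.4 -0.6] w 30.1 q [-0.296  0.934 -0.326  1.566  0.408  0.704 -0.703]
shift units [0.117 0.01  0.152]
turn units [ 0.044 -0.029 -0.053]
```

```bash
python3 -m crank '[[[0,0,0.14,0,0,0],[0,0,0,0,0,0],[0,0,0,0,0,0]]]' 1; python3 -m crank '[[[0,0,0,0,0,0],[0,0,0,0,0,0],[0,0,0,0,0,0],[0,0,-0.3,0,0,0],[0,0,-0.6,0,0,0],[0,0,-0.9,0,0,0],[0,0,-0.9,0,0,0],[0,0,-0.9,0,0,0],[0,0,-0.9,0,0,0],[0,0,-0.3,0,0,0],[0,0,0,0,0,0]]]' -0.2;  python3 st.py 584 -202 180 90;  python3 - <<'E'
from h import *
b=shot('side');c=b['color'][140:240,210:350]
cv2.imwrite('pics/c6.png',cv2.resize(c[:,:,::-1],None,fx=4,fy=4))
E
```

```text
clock: 24.08
eef_pos: [614.3, 287.8, 20.4]
tool_rot: [3.136, -0.003, 1.679]
force: [0.2, 0.2, 0.1]
width: 29.9
clock: 25.0
eef_pos: [613.0, 286.9, 174.0]
tool_rot: [3.137, -0.003, 1.679]
force: [0.5, -0.0, -0.8]
width: 51.5
25.0 [613.  286.9 174. ] rot [ 3.137 -0.003  1.679] F [ 0.5 -0.  -0.8] w 51.5 q [-0.257  0.751 -0.398  1.489  0.327  0.962 -0.637]
shift units [-16.095  -2.724  -0.256]
turn units [ 0.041 -0.027  1.036]
```

View pics/c6.png

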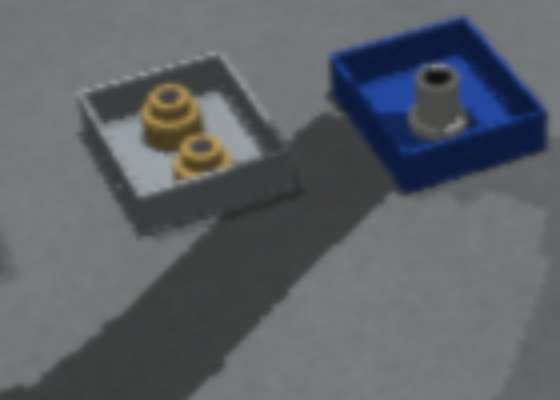

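All three parts stand in the right trays: nuts at crop (170,115) and (203,155), bush at (438,100). Now to the piston.

```bash
python3 -m crank '[[[-0.5,0,-0.2,0,0,0],[-0.9,-0.1,-0.1,0,0,0],[-1,-0.1,0,0,0,0],[-1,-0.1,0,0,0,0],[-1,-0.1,0,0,0,0],[-1,-0.1,0,0,0,0],[-1,-0.1,0,0,0,0],[-1,-0.1,0,0,0,0],[-1,-0.1,0,0,0,0],[-1,-0.1,0,0,0,0.3],[-0.9,-0.1,0,0,0,0.3],[-0.9,0,0,0,0,0.3]]]' -0.7 >/dev/null;  python3 -m crank '[[[-0.8,0,0,0,0,0],[-0.6,0,0,0,0,0],[-0.4,0,0,0,0,0],[-0.2,0,0,0,0,0],[0,0,0,0,0,0],[0,0,0,0,0,0]]]' -0.7;  python3 st.py 584 -202 180 90
```

```text
clock: 26.55
eef_pos: [595.5, -151.8, 158.3]
tool_rot: [-3.096, 0.007, 1.573]
force: [-1.3, 0.4, 0.4]
width: 72.5
26.55 [ 595.5 -151.8  158.3] rot [-3.096  0.007  1.573] F [-1.3  0.4  0.4] w 72.5 q [ 0.427  0.706 -0.388  1.643  0.334  0.904 -0.096]
shift units [-1.679 -0.419 -0.694]
turn units [-0.434  0.069  0.017]
```

```bash
python3 -m crank '[[[-0.4,-0.1,-0.2,-0.4,0.07,0],[-0.5,-0.2,0,0,0,0],[-0.5,-0.1,0,0,0,0],[-0.2,0,0,0,0,0],[0,0,0,0,0,0],[0,0,0,0,0,0],[0,0,0,0,0,0]]]' -0.7;  python3 st.py 584 -202 150 90
```

```text
clock: 27.13
eef_pos: [584.2, -191.9, 163.5]
tool_rot: [-3.136, -0.007, 1.586]
force: [1.6, 0.1, -0.0]
width: 72.5
27.1333 [ 584.2 -191.9  163.5] rot [-3.136 -0.007  1.586] F [ 1.6  0.1 -0. ] w 72.5 q [ 0.523  0.687 -0.409  1.672  0.332  0.859 -0.008]
shift units [-0.338 -0.01   0.448]
turn units [-0.053 -0.065  0.143]
```

```bash
python3 -m crank '[[[-0.3,0,0,-0.05,-0.06,0.14],[-0.05,0,0.3,0,0,0],[0,0,0.4,0,0,0],[0,0,0.4,0,0,0],[0,0,0.3,0,0,0],[0,0,0.1,0,0,0],[0,0,0,0,0,0],[0,0,0,0,0,0]]]' -0.7;  python3 st.py 584 -202 103 90
```

```text
clock: 27.8
eef_pos: [584.7, -198.7, 112.1]
tool_rot: [-3.14, -0.003, 1.575]
force: [-0.3, 0.1, -0.3]
width: 72.9
27.8 [ 584.7 -198.7  112.1] rot [-3.14  -0.003  1.575] F [-0.3  0.1 -0.3] w 72.9 q [ 0.51   0.752 -0.374  1.707  0.369  0.756 -0.04 ]
shift units [-0.109 -0.025  0.302]
turn units [-0.02  -0.027  0.042]
```

```bash
python3 -m crank '[[[-0.1,-0.02,0.1,-0.02,-0.03,0.04],[0,0,0.15,0,0,0],[0,0,0,0,0,0],[0,0,0,0,0,0],[0,0,0,0,0,0],[0,0,0,0,0,0],[0,0,0,0,0,0]]]' 0.2;  python3 st.py 584 -202 103 90;  python3 - <<'E'
from h import *
b=shot('side');c=b['color'][220:320,330:450]
a=shot('top')['color'][150:250,320:440]
cv2.imwrite('pics/c7.png',cv2.resize(np.hstack([c,a])[:,:,::-1],None,fx=3.3,fy=3.3,interpolation=cv2.INTER_CUBIC))
E
```

```text
clock: 28.38
eef_pos: [585.3, -202.3, 105.4]
tool_rot: [3.138, 0.001, 1.57]
force: [-0.1, -0.4, -0.6]
width: 34.5
28.3833 [ 585.3 -202.3  105.4] rot [3.138 0.001 1.57 ] F [-0.1 -0.4 -0.6] w 34.5 q [ 0.509  0.76  -0.366  1.712  0.377  0.736 -0.047]
shift units [ 0.011 -0.043  0.08 ]
turn units [ 0.031  0.014 -0.004]
```

View pics/c7.png

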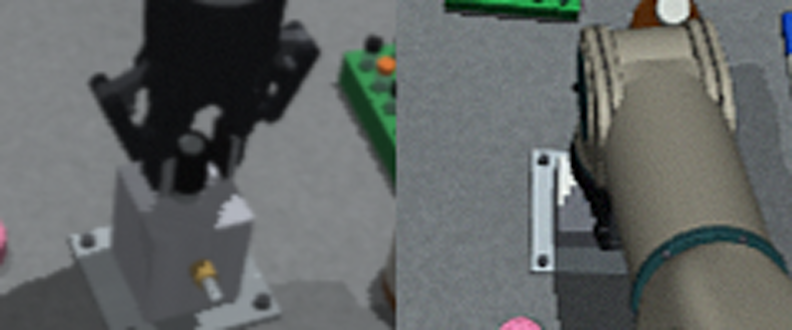

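The side crop shows the head at (191,165) between the fingers, a bit nearer the left (-x) one. I'll shift slightly and close in steps, watching the force.

```bash
python3 -m crank '[[[0,-0.06,0.05,0.03,0.01,0],[0,0,0,0,0,0],[0,0,0,0,0,0]]]' 0.25;  python3 st.py 584 -202 103 90;python3 -m crank '[[[0,0,0,0,0,0],[0,0,0,0,0,0],[0,0,0,0,0,0]]]' 0.32; python3 st.py 584 -202 103 90
```

```text
clock: 28.73
eef_pos: [583.5, -202.3, 104.0]
tool_rot: [3.141, 0.0, 1.571]
force: [-0.5, -0.3, 0.4]
width: 32.1
28.7333 [ 583.5 -202.3  104. ] rot [3.141 0.    1.571] F [-0.5 -0.3  0.4] w 32.1 q [ 0.51   0.761 -0.366  1.715  0.377  0.736 -0.046]
shift units [0.011 0.017 0.034]
turn units [ 0.003  0.005 -0.003]
clock: 28.98
eef_pos: [583.4, -202.4, 103.9]
tool_rot: [3.142, 0.0, 1.57]
force: [0.2, -0.1, -0.0]
width: 29.3
28.9833 [ 583.4 -202.4  103.9] rot [3.142 0.    1.57 ] F [ 0.2 -0.1 -0. ] w 29.3 q [ 0.51   0.761 -0.366  1.715  0.377  0.736 -0.046]
shift units [0.012 0.02  0.031]
turn units [ 0.001  0.004 -0.004]
```

```bash
python3 -m crank '[[[0,0,0,0,0,0],[0,0,0,0,0,0]]]' 0.36; python3 -m crank '[[[0,0,0,0,0,0],[0,0,0,0,0,0]]]' 0.385;python3 -m crank '[[[0,0,0,0,0,0],[0,0,0,0,0,0]]]' 0.41
```

```text
clock: 29.15
eef_pos: [583.5, -202.3, 103.9]
tool_rot: [3.141, 0.0, 1.57]
force: [0.4, -0.3, -0.1]
width: 27.5
clock: 29.32
eef_pos: [583.6, -202.3, 104.0]
tool_rot: [3.141, 0.0, 1.57]
force: [0.7, 0.4, 0.1]
width: 25.6
clock: 29.48
eef_pos: [583.8, -202.3, 104.1]
tool_rot: [3.141, 0.0, 1.571]
force: [0.1, -0.3, 0.5]
width: 25.6
```

```bash
python3 -m crank '[[[0,0,0,0,0,0],[0,0,0,0,0,0]]]' 0.44; python3 -m crank '[[[0,0,0,0,0,0],[0,0,0,0,0,0]]]' 0.48;python3 -m crank '[[[0,0,0,0,0,0],[0,0,0,0,0,0],[0,0,0,0,0,0]]]' 1; python3 st.py 584 -202.3 143
```

```text
clock: 29.65
eef_pos: [583.9, -202.3, 104.2]
tool_rot: [3.141, 0.0, 1.57]
force: [0.2, -0.5, -0.4]
width: 24.8
clock: 29.82
eef_pos: [583.9, -202.3, 104.2]
tool_rot: [3.141, 0.001, 1.57]
force: [0.2, -0.7, 0.3]
width: 24.4
clock: 30.07
eef_pos: [583.9, -202.3, 104.2]
tool_rot: [3.14, 0.001, 1.571]
force: [-0.2, -0.5, 0.5]
width: 24.3
30.0667 [ 583.9 -202.3  104.2] rot [3.14  0.001 1.571] F [-0.2 -0.5  0.5] w 24.3 q [ 0.51   0.761 -0.366  1.714  0.377  0.735 -0.046]
shift units [-0.001  0.005 -1.293]
turn units [ 0.01   0.005 -0.003]
```

```bash
python3 -m crank '[[[0,0,-0.1,0,0,0],[0,0,-0.1,0,0,0],[0,0,-0.1,0,0,0],[0,0,0,0,0,0]]]' 1; python3 st.py 583.9 -202.3 143
```

```text
clock: 30.4
eef_pos: [583.5, -202.3, 112.7]
tool_rot: [3.142, -0.0, 1.571]
force: [0.6, 0.0, -2.1]
width: 24.4
30.4 [ 583.5 -202.3  112.7] rot [ 3.142 -0.     1.571] F [ 0.6  0.  -2.1] w 24.4 q [ 0.514  0.75  -0.372  1.709  0.371  0.753 -0.041]
shift units [-0.     0.013 -1.008]
turn units [ 0.    -0.001 -0.002]
```

```bash
python3 -m crank '[[[0,0.01,-0.1,0,0,0],[0,0,-0.1,0,0,0],[0,0,-0.1,0,0,0],[0,0,-0.1,0,0,0],[0,0,-0.1,0,0,0],[0,0,0,0,0,0]]]' 1; python3 st.py 583.9 -202.3 143
```

```text
clock: 30.9
eef_pos: [583.5, -202.3, 129.3]
tool_rot: [-3.141, -0.0, 1.571]
force: [0.4, -0.2, -3.2]
width: 24.3
30.9 [ 583.5 -202.3  129.3] rot [-3.141 -0.     1.571] F [ 0.4 -0.2 -3.2] w 24.3 q [ 0.52   0.728 -0.382  1.698  0.359  0.786 -0.031]
shift units [ 0.     0.012 -0.458]
turn units [-0.005 -0.002 -0.003]
```

```bash
python3 -m crank '[[[0,0.01,-0.1,0,0,0],[0,0,-0.1,0,0,0],[0,0,-0.1,0,0,0],[0,0,-0.1,0,0,0],[0,0,-0.05,0,0,0],[0,0,0,0,0,0],[0,0,0,0,0,0],[0,0,0,0,0,0],[0,0,0,0,0,0],[0,0,0,0,0,0],[0,0,0,0,0,0]]]' 1; python3 st.py 583.9 -202.3 144;  python3 - <<'E'
from h import *
b=shot('side');c=b['color'][220:310,330:450]
cv2.imwrite('pics/c8.png',cv2.resize(c[:,:,::-1],None,fx=6,fy=6,interpolation=cv2.INTER_CUBIC))
E
```

```text
clock: 31.82
eef_pos: [583.3, -202.2, 144.4]
tool_rot: [-3.14, -0.0, 1.571]
force: [0.9, -0.2, -1.8]
width: 24.2
31.8167 [ 583.3 -202.2  144.4] rot [-3.14  -0.     1.571] F [ 0.9 -0.2 -1.8] w 24.2 q [ 0.526  0.709 -0.391  1.687  0.348  0.816 -0.022]
shift units [-0.002  0.019  0.013]
turn units [-0.012 -0.001 -0.002]
```

View pics/c8.png

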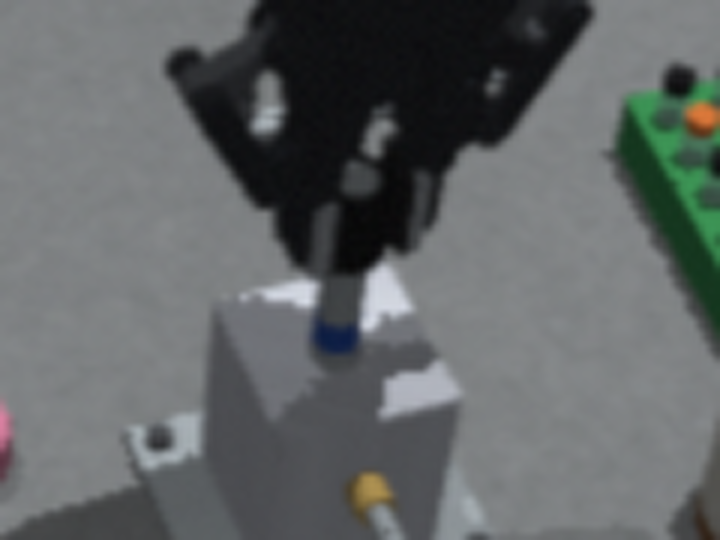

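The full blue band shows at crop (337,335) with bare rod beneath it and no red. The draw is 40.2 mm and side forces are under 1 N. I'll check it is holding still, then hand in.

```bash
python3 -m crank '[[[0,0,0,0,0,0],[0,0,0,0,0,0],[0,0,0,0,0,0],[0,0,0,0,0,0]]]' 1; python3 -c "
from cell import ctrl
print(ctrl.finish_job())"
```

```text
clock: 32.2
eef_pos: [583.4, -202.2, 144.3]
tool_rot: [-3.14, -0.0, 1.571]
force: [0.4, -0.6, -2.1]
width: 24.2
the job is handed in; nothing more can be done
None
```

The job is handed in, at 32.2 s of the 64 s allowed. No verdict is reported, so the results below rest on my own checks.

- **Sorting:** both brass nuts went into the smaller steel tray, which measured 111 x 132 mm, and the bush went into the blue tray. After release, the side picture showed all three standing upright in the right trays. The pink look-alikes were not touched.
- **Piston:** I gripped it by the head and drew it up about 40 mm; the tool rose from 104.2 to 144.3 mm. The last picture shows the whole blue band above the block and no red.
- **Last readings:** side force was under 1 N, and the downward pull of about 2 N matches the piston's weight. The tool was vertical to about 0.002 rad and steady to 0.1 mm.

No check failed. Two readings disagreed slightly:
- The cameras differed by 3–7 mm on the nuts' positions and 2–4 mm on the head's. I used averages and centred the piston grip by closing in small steps.
- The gripper reads about 2 mm narrower than the stated diameters of the parts.

I did not measure whether the bystanders moved. The arm passed clear of them, and I saw no sign of contact.

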